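Stack the stop spacers on the cigar mould press

TASK

Set up the cigar mould press: thread the wide brass spacer over the upright steel spindle first, right down onto its foot, then the narrow dark-steel spacer over the spindle so that it lies flat on the brass one. Leave the red plastic spacer where it is; it belongs to another press.

Things in the scene. Friction and masses are not known exactly. Their poses are not given: they have to be found in the camera images.
- press_foot (a point): Seat of the fixed press spindle: centre of the flat top of a round dark-steel foot (70 mm wide), 24 mm above the table. A bare steel spindle, 16 mm thick, tapered at the tip, rises 56 mm up (z) from it. It stands on a brown wooden board (140 x 210 x 18 mm) that ends 50 mm away along +y; along -y, 92 to 142 mm away, is a black cigar mould with cigars, top 63 mm above the table.
- wide_spacer: Wide spacer: loose brass ring, outer diameter 62 mm, bore 34 mm, 24 mm high, about 0.4 kg, lying flat on the table. Origin: centre of its underside, z up along the bore.
- narrow_spacer: Narrow spacer: loose dark-steel ring, outer diameter 46 mm, bore 32 mm, 22 mm high, about 0.15 kg, lying flat on the table. Origin: centre of its underside, z up along the bore.
- red_spacer: Red plastic spacer, not wanted: loose ring, outer diameter 54 mm, bore 33 mm, 23 mm high, 40 g, flat on the table. Origin: centre of its underside. The three spacers lie in any arrangement, centres at least 95 mm apart; a glue jar (45 mm high), a small cigar cutter and a drinks bottle (190 mm) stand farther out.

How it is judged:
By the outcome, as a careful person would: the job done as asked, in the order asked, and still so for the second after the job is handed in, with the robot touching nothing.
It also fails if it takes over 64 s, if anything falls off the work surface, if the arm or the gripper's body presses on something with over 40 N, if the wrist force passes 120 N, or if a joint passes its speed limit or range.

ROBOT

A 7-joint arm with a two-finger parallel gripper is mounted at the origin on the work surface. World frame = base frame: x ahead of the robot, y to its left, z up, the work surface at z = 0. Lengths are in m, angles in degrees, forces in N, time in s.
With the tool pointing down it reaches from about 0.35 to 0.9 m from the base axis. Payload 8.1 kg.
Tool frame: the origin (TCP) lies at the very end of the fingers, on their centre line; the grasp point (between the pads) lies 19 mm behind it; z points along the fingers, y is the line along which they close (so a half turn about z gives the same grasp; the last joint's range is limited). The gripper opens to 92 mm and grips with 3 to 60 N. Pads are 19 mm wide; open, the fingers measure 130 mm over their backs; the gripper's body (75 mm by 190 mm) begins 47 mm behind the grasp point.
Start: joints at [69.064, 24.895, 1.432, 90.138, -0.665, 64.973, -4.303], TCP at [0.162, -0.604, 0.227] pointing down, gripper open.
Joint ranges: [-149.89, 149.89], [-25.12, 119.58], [-72.63, 75.52], [4.76, 147.25], [-75.54, 255.54], [6.69, 114.76], [-157.13, 157.13]. Speed limits (degrees/s): [127.2, 127.2, 172.46, 172.46, 180, 180, 180].

INTERFACE

Orientations are given as a 3x3 rotation matrix whose columns are the frame's x, y, z axes.
In Python, from rig import bot gives the robot as it stands.
- The arm moves only by the tool hand_motion, called after ">>>" as name(argument=value, ...), one argument or row to a line, values as JSON. Schema: {"type":"object","properties":{"deltas":{"type":"array","items":{"type":"array","items":{"type":"number"},"minItems":7,"maxItems":7},"minItems":1,"maxItems":10},"squeeze":{"type":"number"},"only":{"type":"string"},"quiet":{"type":"boolean"},"lines":{"type":"string"}},"required":["deltas"],"additionalProperties":false}. deltas is a list of rows, 1 to 10 of them, each of 7 numbers: dx, dy, dz in shares of the most that a row can go, 1 being 62.5 mm, then a rotation vector rx, ry, rz in fractions of the full range, 1 being 2 pi rad, then the finger opening in m; each row shifts and turns the commanded pose from where the row before left it, along the tool's axes as they then stand; what a row does not reach is not made up. A row lasts 1/8 s, in which the tool goes at most 0.0625 m and 10.7 degrees, less where a joint would pass 70% of its speed; a pose out of reach is approached as far as the arm can. The fingers move at their own pace and stop on an object; squeeze is the grip in N (left out, the last holds). Time passes only in rows, so rows that do not move let the fingers close. The tool returns the time, the measured TCP pose, the force, the opening and the grip force at its end. only (a regular expression) keeps the lines of the reply that match it, lines (a string "A,B") keeps lines A to B, and quiet returns only ok. A shift or turn number past 1, either way, is cut back to 1. Input that does not fit is refused with a message, and nothing moves.
- bot.observe(): the state, without advancing time (a new reading comes with each control period).
- bot.get_image(name): name is "scene" or "top" or "wrist"; returns a dict with "color" (420x560x3 uint8, blue, green, red), "depth" (420x560 float32, m along the optical axis (not along the pixel's ray), 0 where there is no reading), "fx", "fy", "cx", "cy" (pixels), "position" and "rotation" of the camera in the world; the wrist camera has in their place "T_tool_cam" (4x4, takes a point from camera to tool coordinates, whose origin is the TCP and whose axes are the flange's). Camera axes: x right, y up, looking along -z (the intrinsics and any distortion apply to the point x, -y, -z); pixel columns grow to the right and rows downward; lengths in m; the calibration is good to about 2 mm. A picture is of the moment at which its call begins: read the wrist's pose just before it.
- bot.finish_job(): hands the job in; it is judged then, once.
The state is a dict: "time_s": time; "joint_pos": joint angles; "qvel": joint speeds; "joint_efforts": joint torques, N m; "ee_pos": TCP position; "tool_rot": TCP orientation; "ft_force": force on the tool from outside, world axes, zero at the start; "wrist_torque": the same for the moment, N m; "finger_gap": finger opening in m; "finger_force": force on a finger pad.
Only numpy, scipy, OpenCV 4.12 (cv2) and the standard library are available. Lean on these libraries where they do the work, as an engineer would, in place of code of your own. Each camera call takes 0.05 s, during which the arm holds its last target. There are 200 camera calls.

## Working session

There is one attempt and no reset: what is moved stays moved. The work goes in short steps, Python scripts to look and compute and a tool call to move; the robot and the scene stay as the last step left them, time stands still between calls to the robot, and variables do not carry over. Pictures are saved under pics/ and viewed, at most 10 in all, crops included, and the job is handed in when it is done.

```bash
ls; mkdir -p pics; python3 - <<'E'
from rig import bot
import cv2,numpy as np
o=bot.observe();print(o['time_s'],o['ee_pos'],np.round(o['tool_rot'],3).tolist())
for n in("scene","top"):
    d=bot.get_image(n);cv2.imwrite(f"pics/{n}0.png",d["color"]);np.savez(f"{n}0.npz",**d)
    print(n,[ (k,np.round(v,4).tolist()) for k,v in d.items() if k not in("color","depth")])
E
```

```text
pics
rig.py
0.0 [ 0.16216332 -0.60305965  0.22592567] [[0.966, 0.26, -0.001], [0.26, -0.966, 0.002], [-0.0, -0.002, -1.0]]
scene [('fx', 395.2579), ('fy', 395.2579), ('cx', 277.4706), ('cy', 213.063), ('position', [0.8535, -0.1602, 0.628]), ('rotation', [[0.5409, -0.7075, 0.4549], [0.841, 0.4483, -0.3028], [0.0103, 0.5464, 0.8375]])]
top [('fx', 511.0094), ('fy', 511.0094), ('cx', 274.4535), ('cy', 208.0138), ('position', [0.4771, 0.0821, 0.9147]), ('rotation', [[0.0158, 0.9955, -0.0933], [-0.9994, 0.0185, 0.0284], [0.03, 0.0927, 0.9952]])]
```

View pics/scene0.png

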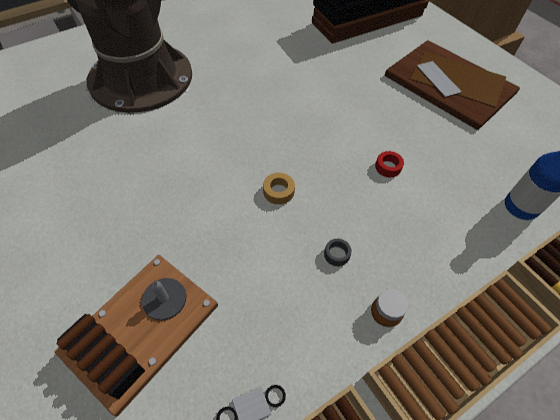

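View pics/top0.png

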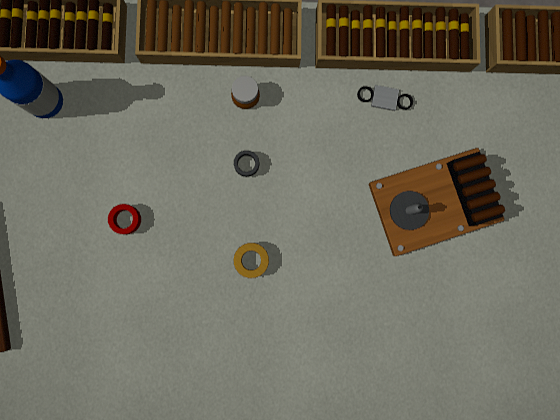

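The scene view shows the brass ring at (279,187), the dark ring at (338,251), the red ring at (390,163) and the foot at (163,299). The top view shows brass at (251,260), dark at (247,163), red at (124,219), the foot at (410,210) and the spindle near (420,208).

```bash
cat > h.py <<'E'
import numpy as np,cv2
def ray(d,uv):
    v=np.array([(uv[0]-d["cx"])/d["fx"],-(uv[1]-d["cy"])/d["fy"],-1.0]); return np.array(d["position"]),np.array(d["rotation"])@v
def plane(d,uv,z):
    p,v=ray(d,uv); return p+v*(z-p[2])/v[2]
def tri(d1,a,d2,b):
    p,v=ray(d1,a);q,w=ray(d2,b); s=np.linalg.lstsq(np.c_[v,-w],q-p,rcond=None)[0]
    return (p+v*s[0]+q+w*s[1])/2,np.linalg.norm(p+v*s[0]-q-w*s[1])
def cloud(d):
    V,U=np.mgrid[:420,:560];z=d["depth"]
    c=np.stack([(U-d["cx"])/d["fx"]*z,-(V-d["cy"])/d["fy"]*z,-z],-1)
    return c@np.array(d["rotation"]).T+np.array(d["position"])
def circ(P):
    A=np.c_[2*P,np.ones(len(P))];s=np.linalg.lstsq(A,(P**2).sum(1),rcond=None)[0]
    return s[:2],np.sqrt(s[2]+s[:2]@s[:2])
E
python3 - <<'E'
from h import *
D={n:dict(np.load(n+"0.npz")) for n in("scene","top")}
guess={"scene":dict(brass=(279,187),dark=(338,251),red=(390,163),foot=(163,299)),"top":dict(brass=(251,260),dark=(247,163),red=(124,219),foot=(410,210))}
for n,d in D.items():
    C=cloud(d);d["C"]=C
    print(n,"table z",np.median(C[...,2][d["depth"]>0]))
    for k,(u,v) in guess[n].items():
        r=28 if k!="foot" else 30
        W=C[v-r:v+r,u-r:u+r].reshape(-1,3);col=d["color"][v-r:v+r,u-r:u+r].reshape(-1,3).astype(int)
        lo=.012
        m=W[:,2]>lo
        sat=col.max(1)-col.min(1)
        if k in("dark","foot"): m&=sat<25
        z=np.percentile(W[m,2],70) if k!="foot" else np.median(W[m&(W[:,2]<.035),2])
        t=W[m&(abs(W[:,2]-z)<.004)]
        hull=cv2.convexHull(t[:,:2].astype(np.float32))[:,0].astype(float)
        c,R=circ(hull); print(n,k,"z",z.round(4),"c",c.round(4),"R",R.round(4),"n",len(t))
        if k=="foot":
            s=W[(W[:,2]>.05)]; print("  spindle",len(s),s.mean(0).round(4),"top",s[:,2].max().round(4), s[s[:,2]>.072].mean(0).round(4))
# two-view check: ellipse of top-face outlines
def ell(n,k):
    d=D[n];u,v=guess[n][k];r=28;hsv=cv2.cvtColor(d["color"],cv2.COLOR_BGR2HSV)
    m={"brass":cv2.inRange(hsv,(10,110,120),(30,255,255)),"red":cv2.inRange(hsv,(0,150,120),(8,255,255))}.get(k)
    if k=="dark": m=((hsv[...,2]<110)&(hsv[...,1]<90)&(hsv[...,0]>=0)).astype(np.uint8)*255
    m=m[v-r:v+r,u-r:u+r];cs,h=cv2.findContours(m,cv2.RETR_CCOMP,cv2.CHAIN_APPROX_NONE)
    c=max((c for c,hh in zip(cs,h[0]) if hh[3]>=0),key=cv2.contourArea) if (h[0][:,3]>=0).any() else max(cs,key=len)
    c2=max(cs,key=cv2.contourArea)
    return np.array(cv2.fitEllipse(c2)[0])+(u-r,v-r)
for k in("brass","dark","red"):
    a,b=ell("scene",k),ell("top",k);print(k,a.round(1),b.round(1),[np.round(x,4) for x in tri(D["scene"],a,D["top"],b)])
C=D["top"]["C"]
# board axis
d=D["top"];hsv=cv2.cvtColor(d["color"],cv2.COLOR_BGR2HSV)
m=(C[...,2]>.012)&(C[...,2]<.08);m[:, :360]=0;m[:140]=0;m[265:]=0;m[:,520:]=0
pts=C[m][:,:2].astype(np.float32);print("board",cv2.minAreaRect(pts))
E
```

```text
scene table z -0.0003057600187564846
scene brass z 0.0236 c [0.4725 0.0946] R 0.0306 n 482
scene dark z 0.0216 c [0.6438 0.1065] R 0.0226 n 273
scene red z 0.0222 c [0.5405 0.318 ] R 0.0266 n 314
scene foot z 0.0235 c [ 0.5638 -0.1828] R 0.0346 n 1234
  spindle 144 [ 0.588  -0.1812  0.1068] top 0.628 [ 0.6065 -0.1796  0.1522]
top table z 0.00012749217819330028
top brass z 0.0244 c [0.4687 0.0962] R 0.0303 n 670
top dark z 0.0223 c [0.6401 0.1083] R 0.0224 n 261
top red z 0.0231 c [0.5366 0.3194] R 0.0266 n 469
top foot z 0.0234 c [ 0.5718 -0.1705] R 0.0441 n 1062
  spindle 99 [ 0.5517 -0.1523  0.1547] top 0.9147 [ 0.5458 -0.1343  0.2227]
brass [278.6 185. ] [250.4 260.2] [array([0.469 , 0.097 , 0.0182]), np.float64(0.0002)]
dark [333.3 255.9] [251.3 163.3] [array([0.6429, 0.0995, 0.0037]), np.float64(0.0007)]
red [390.4 160.6] [122.3 218.8] [array([0.5376, 0.322 , 0.0178]), np.float64(0.0009)]
board ((0.578761100769043, -0.23282548785209656), (0.14006420969963074, 0.21027988195419312), 19.002178192138672)
```

The manual's scale: shifts go in shares of 62.5 mm and turns go in shares of 2 pi rad. Converting my numbers, 0.048 m is 0.768, -0.029 m is -0.464.

>>> hand_motion(
  deltas=[
    [0.768,-0.464,0,0,0,0,0.092],
    [0.768,-0.464,0,0,0,0,0.092],
    [0.768,-0.464,0,0,0,0,0.092],
    [0.768,-0.464,0,0,0,0,0.092],
    [0.768,-0.464,0,0,0,0,0.092],
    [0.768,-0.464,0,0,0,0,0.092],
    [0.768,-0.464,0,0,0,0,0.092],
    [0.768,-0.464,0,0,0,0,0.092],
    [0.768,-0.464,0,0,0,0,0.092],
    [0.768,-0.464,0,0,0,0,0.092],
  ],
  squeeze=40,
)

```text
time_s: 1.35
ee_pos: [0.5514, -0.1975, 0.2265]
tool_rot: [[0.966, 0.259, -0.0], [0.259, -0.966, -0.0], [-0.0, -0.0, -1.0]]
ft_force: [0.9, 0.1, 0.2]
finger_gap: 0.0919
finger_force: 0.0
```

```bash
cat >> h.py <<'E'
def wrist(name):
    from rig import bot
    o=bot.observe();d=bot.get_image("wrist");T=np.eye(4);T[:3,:3]=o["tool_rot"];T[:3,3]=o["ee_pos"]
    M=T@np.array(d["T_tool_cam"]);d["position"],d["rotation"]=M[:3,3],M[:3,:3]
    np.savez(name+".npz",**d);cv2.imwrite(f"pics/{name}.png",d["color"]);return d,o
E
python3 - <<'E'
from h import *
d,o=wrist("w1");print(o["time_s"],o["ee_pos"],np.round(o["tool_rot"],3).tolist(),np.round(d["T_tool_cam"],3).tolist(),d["fx"],o["finger_gap"])
E
```

```text
1.35 [ 0.55139627 -0.19751034  0.22648729] [[0.966, 0.259, -0.0], [0.259, -0.966, -0.0], [-0.0, -0.0, -1.0]] [[0.0, 0.965, 0.261, 0.068], [1.0, -0.0, -0.001, -0.001], [-0.001, 0.261, -0.965, -0.158], [0.0, 0.0, 0.0, 1.0]] 353.7047383657121 0.09193260850853503
```

View pics/w1.png

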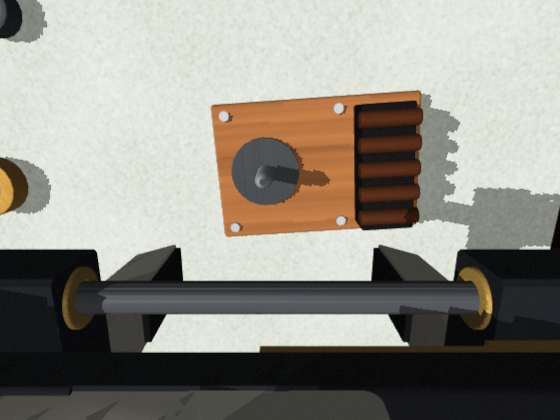

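The wrist view shows the foot centred near (266,171), the spindle tip at about (262,178), and a bit of the brass ring at the left edge (8,187). Next I refine the foot, then go to the brass ring.

```bash
cat > m.py <<'E'
from h import *
def disc(d,uv,r,zlo,zhi,dz=.003):
    """top-face circle: cloud points near uv in height band -> centre,R,z"""
    C=cloud(d);u,v=uv;W=C[max(v-r,0):v+r,max(u-r,0):u+r].reshape(-1,3);W=W[(W[:,2]>zlo)&(W[:,2]<zhi)]
    z=np.median(W[:,2]) ;t=W[abs(W[:,2]-z)<dz]
    h=cv2.convexHull(t[:,:2].astype(np.float32))[:,0].astype(float);c,R=circ(h);return c.round(4),R.round(4),z.round(4),len(t)
E
python3 - <<'E'
from m import *
d=dict(np.load("w1.npz"));print("foot",disc(d,(266,171),40,.0215,.028))
C=cloud(d);W=C[130:210,225:305].reshape(-1,3)
for a,b in((.03,.05),(.05,.07),(.07,.09)):
    s=W[(W[:,2]>a)&(W[:,2]<b)];print(a,len(s),s.mean(0).round(4),s.max(0).round(4),s.min(0).round(4))
print("table",np.median(C[20:80,60:180,2]))
# foot by colour + ray on plane; tip by two views
g=cv2.cvtColor(d["color"],cv2.COLOR_BGR2HSV);m=((g[...,1]<70)&(g[...,2]<140)).astype(np.uint8)
k=np.zeros_like(m);k[125:215,220:305]=m[125:215,220:305]
c=max(cv2.findContours(k,0,1)[0],key=cv2.contourArea);h=cv2.convexHull(c)[:,0]
P=np.array([plane(d,p,.024)[:2] for p in h]);print("foot ray",circ(P))
s=dict(np.load("scene0.npz"));t=dict(np.load("top0.npz"))
for n,q in(("scene",s),("top",t)):
    cc=cloud(q);g=(cc[...,2]>.07)&(cc[...,2]<.09)&(np.hypot(cc[...,0]-.56,cc[...,1]+.18)<.04);print(n,g.sum(),cc[g].mean(0).round(4))
E
```

```text
foot (array([ 0.56 , -0.182]), np.float64(0.0346), np.float64(0.0244), 3266)
0.03 45 [ 0.5659 -0.1819  0.0397] [ 0.5677 -0.1744  0.0497] [ 0.5618 -0.1894  0.03  ]
0.05 54 [ 0.566  -0.1817  0.06  ] [ 0.5678 -0.1744  0.0697] [ 0.5619 -0.1896  0.051 ]
0.07 192 [ 0.5611 -0.1819  0.0757] [ 0.5677 -0.1745  0.0813] [ 0.5525 -0.1896  0.0704]
table 0.0003535959281529555
foot ray (array([ 0.5605169 , -0.18221081]), np.float64(0.034310677591621555))
scene 70 [ 0.5668 -0.183   0.075 ]
top 56 [ 0.5604 -0.1801  0.0748]
```

To row units: -0.05 m is -0.8, -0.035 m is -0.56.

>>> hand_motion(
  deltas=[
    [-0.32,-0.8,0,0,0,0,0.092],
    [-0.32,-0.8,0,0,0,0,0.092],
    [-0.32,-0.8,0,0,0,0,0.092],
    [-0.32,-0.8,0,0,0,0,0.092],
    [-0.32,-0.8,0,0,0,0,0.092],
    [0,-0.56,0,0,0,0,0.092],
  ],
  squeeze=40,
)

```text
time_s: 2.15
ee_pos: [0.3777, 0.0514, 0.2266]
tool_rot: [[0.965, 0.261, -0.001], [0.261, -0.965, -0.001], [-0.001, 0.001, -1.0]]
ft_force: [0.4, -0.5, 0.3]
finger_gap: 0.092
finger_force: 0.0
```

```bash
python3 - <<'E'
from h import *
d,o=wrist("w2");print(o["time_s"],o["ee_pos"])
R=d["rotation"];
for n,p in(("brass",(.4706,.0954,.024)),("dark",(.642,.1074,.022))):
    v=R.T@(np.array(p)-d["position"]);print(n,d["cx"]+d["fx"]*v[0]/-v[2],d["cy"]-d["fy"]*v[1]/-v[2])
E
```

```text
2.15 [0.37770469 0.05143044 0.22659741]
brass 257.97354243311 80.06774624894723
dark 294.70285030680986 -132.4722949842096
```

```bash
python3 - <<'E'
from m import *
d=dict(np.load("w2.npz"));c=disc(d,(258,80),50,.018,.03);print("brass",c)
from rig import bot
o=bot.observe();R=np.array(o["tool_rot"]);print("tool delta",R.T@(np.r_[c[0],.0]-np.r_[o["ee_pos"][:2],0]))
E
```

```text
brass (array([0.4676, 0.0962]), np.float64(0.0306), np.float64(0.0243), 2352)
tool delta [ 9.76947648e-02 -1.54882035e-02  3.68932156e-05]
```

To row units: 0.05 m is 0.8, 0.049 m is 0.784.

>>> hand_motion(
  deltas=[
    [0.784,-0.12,0.48,0,0,0,0.092],
    [0.784,-0.12,0.48,0,0,0,0.092],
    [0,0,0.8,0,0,0,0.092],
    [0,0,0.8,0,0,0,0.092],
    [0,0,0.48,0,0,0,0.092],
    [0,0,0,0,0,0,0.092],
    [0,0,0,0,0,0,0.092],
  ],
  squeeze=40,
)

```text
time_s: 3.08
ee_pos: [0.4713, 0.0904, 0.0376]
tool_rot: [[0.966, 0.26, 0.001], [0.26, -0.966, 0.0], [0.001, 0.0, -1.0]]
ft_force: [0.3, 0.1, -0.1]
finger_gap: 0.0917
finger_force: 0.0
```

To row units: 0.015 m is 0.24, -0.0066 m is -0.1056.

>>> hand_motion(
  deltas=[
    [-0.032,-0.1056,0.16,0,0,0,0.092],
    [0,0,0.24,0,0,0,0.092],
    [0,0,0.128,0,0,0,0.092],
    [0,0,0,0,0,0,0.092],
    [0,0,0,0,0,0,0.05],
    [0,0,0,0,0,0,0.05],
    [0,0,0,0,0,0,0.05],
    [0,0,0,0,0,0,0.05],
    [0,0,0,0,0,0,0.05],
  ],
  squeeze=40,
)

```text
time_s: 4.2
ee_pos: [0.4672, 0.0961, 0.0039]
tool_rot: [[0.966, 0.26, 0.0], [0.26, -0.966, -0.0], [0.0, 0.0, -1.0]]
ft_force: [-0.1, -0.7, 2.8]
finger_gap: 0.0601
finger_force: 39.9
```

To row units: -0.05 m is -0.8, 0.003 m is 0.048.

>>> hand_motion(
  deltas=[
    [0,0,-0.32,0,0,0,0.05],
    [0,0,-0.64,0,0,0,0.05],
    [0,0,-0.8,0,0,0,0.05],
    [0,0,-0.64,0,0,0,0.05],
    [0.048,0.48,0,0,0,0,0.05],
    [0.048,0.48,0,0,0,0,0.05],
    [0.048,0.48,0,0,0,0,0.05],
    [0.048,0.48,0,0,0,0,0.05],
    [0.048,0.48,0,0,0,0,0.05],
    [0,0,0,0,0,0,0.05],
  ],
  squeeze=40,
)

```text
time_s: 5.45
ee_pos: [0.5204, -0.0476, 0.153]
tool_rot: [[0.967, 0.256, -0.001], [0.256, -0.967, -0.001], [-0.001, 0.001, -1.0]]
ft_force: [-0.1, 0.7, -3.2]
finger_gap: 0.0601
finger_force: 39.9
```

```bash
python3 - <<'E'
from h import *
d,o=wrist("w3")
E
```

```text
(no output)
```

View pics/w3.png

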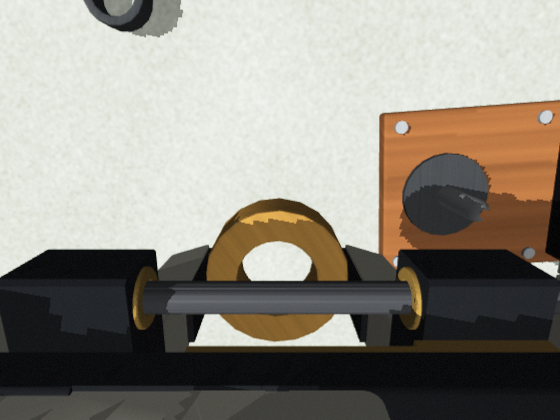

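The brass ring is held between the pads, centred near (278,270), with the foot at (446,193). Next I measure the held ring's centre and tilt.

```bash
python3 - <<'E'
from m import *
d=dict(np.load("w3.npz"));C=cloud(d);hsv=cv2.cvtColor(d["color"],cv2.COLOR_BGR2HSV)
m=cv2.inRange(hsv,(10,90,60),(30,255,255))>0;m[:195]=0;m[342:]=0;m[:,:205]=0;m[:,350:]=0
m&=~((np.mgrid[:420,:560][0]>278)&(np.mgrid[:420,:560][0]<316))
P=C[m];P=P[P[:,2]>.12];z=np.percentile(P[:,2],80);t=P[abs(P[:,2]-z)<.003]
s=np.linalg.lstsq(np.c_[t,np.ones(len(t))][:,[0,1,3]],t[:,2],rcond=None)[0]
h=cv2.convexHull(t[:,:2].astype(np.float32))[:,0].astype(float);print("held",circ(h),z,len(t),"slope",s)
print("foot",disc(d,(446,193),45,.0215,.028))
from rig import bot
o=bot.observe();R=np.array(o["tool_rot"]);c=circ(h)[0];print(o["ee_pos"],"delta",R.T@np.r_[np.array([.5604,-.182])-c,0], R.T@np.r_[np.array([.5604,-.182])-o["ee_pos"][:2],0])
E
```

```text
held (array([ 0.52127898, -0.04673488]), np.float64(0.030439621523630535)) 0.17374075918572618 7395 slope [-0.00484341 -0.0027232   0.17568203]
foot (array([ 0.5599, -0.1818]), np.float64(0.0348), np.float64(0.0245), 4485)
[ 0.51998833 -0.04575937  0.15305511] delta [ 2.95959897e-03  1.40777647e-01 -4.79403662e-05] [ 3.95543364e-03  1.42052686e-01 -4.97273382e-05]
```

To row units: 0.035 m is 0.56, 0.001 m is 0.016.

>>> hand_motion(
  deltas=[
    [0.016,0.56,0,0,0,0,0.05],
    [0.016,0.56,0,0,0,0,0.05],
    [0.016,0.56,0,0,0,0,0.05],
    [0.016,0.56,0,0,0,0,0.05],
    [0,0,0,0,0,0,0.05],
    [0,0,0,0,0,0,0.05],
    [0,0,0,0,0,0,0.05],
  ],
  squeeze=40,
)

```text
time_s: 6.38
ee_pos: [0.5606, -0.177, 0.1537]
tool_rot: [[0.965, 0.262, -0.0], [0.262, -0.965, 0.001], [-0.0, -0.001, -1.0]]
ft_force: [0.9, 1.5, -3.6]
finger_gap: 0.0604
finger_force: 39.9
```

```bash
python3 - <<'E'
from h import *
d,o=wrist("w4");R=np.array(o["tool_rot"]);print(o["ee_pos"],"to go",R.T@np.r_[np.array([.5602,-.182])-o["ee_pos"][:2],0]-[.001,.0013,0])
E
```

```text
[ 0.56055267 -0.17704865  0.15368034] to go [-2.63723439e-03  3.38612142e-03 -3.86865056e-06]
```

View pics/w4.png

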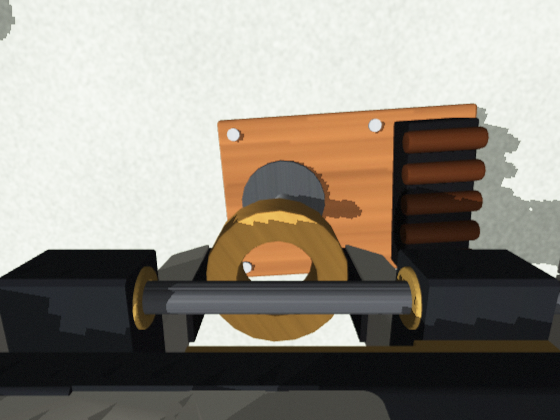

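The ring (centre 278,270) is over the foot, which shows behind it at (284,195), so I correct the offset and descend.

>>> hand_motion(
  deltas=[
    [-0.0416,0.0544,0.32,0,0,0,0.05],
    [0,0,0.32,0,0,0,0.05],
    [0,0,0.24,0,0,0,0.05],
    [0,0,0,0,0,0,0.05],
    [0,0,0,0,0,0,0.05],
  ],
  squeeze=40,
)

```text
time_s: 7.05
ee_pos: [0.5597, -0.1827, 0.0994]
tool_rot: [[0.966, 0.26, 0.001], [0.26, -0.966, -0.0], [0.001, 0.0, -1.0]]
ft_force: [0.2, 0.3, -2.5]
finger_gap: 0.0602
finger_force: 39.9
```

To row units: 0.02 m is 0.32, -0.0018 m is -0.0288.

>>> hand_motion(
  deltas=[
    [0,-0.0288,0.24,0,0,0,0.05],
    [0,0,0.32,0,0,0,0.05],
    [0,0,0.32,0,0,0,0.05],
    [0,0,0.16,0,0,0,0.05],
    [0,0,0.064,0,0,0,0.05],
    [0,0,0,0,0,0,0.05],
    [0,0,0,0,0,0,0.05],
  ],
  squeeze=40,
)

```text
time_s: 7.92
ee_pos: [0.5591, -0.1813, 0.0304]
tool_rot: [[0.966, 0.26, 0.001], [0.26, -0.966, -0.0], [0.001, 0.001, -1.0]]
ft_force: [-0.1, -0.7, -4.8]
finger_gap: 0.0606
finger_force: 39.9
```

>>> hand_motion(
  deltas=[
    [0,0,0.016,0,0,0,0.05],
    [0,0,0.016,0,0,0,0.05],
    [0,0,0.008,0,0,0,0.05],
    [0,0,0,0,0,0,0.05],
    [0,0,0,0,0,0,0.05],
  ],
  squeeze=40,
)

```text
time_s: 8.55
ee_pos: [0.5588, -0.1812, 0.028]
tool_rot: [[0.966, 0.26, 0.001], [0.26, -0.966, -0.0], [0.0, 0.001, -1.0]]
ft_force: [-2.9, 0.3, 5.3]
finger_gap: 0.0604
finger_force: 39.9
```

To row units: -0.06 m is -0.96, -0.05 m is -0.8.

>>> hand_motion(
  deltas=[
    [0,0,0,0,0,0,0.08],
    [0,0,0,0,0,0,0.08],
    [0,0,0,0,0,0,0.08],
    [0,0,0,0,0,0,0.08],
    [0,0,-0.32,0,0,0,0.08],
    [0,0,-0.8,0,0,0,0.08],
    [0,0,-0.96,0,0,0,0.08],
    [-0.48,0,-0.96,0,0,0,0.08],
    [-0.8,0,0,0,0,0,0.08],
    [0,0,0,0,0,0,0.08],
  ],
  squeeze=40,
)

```text
time_s: 9.8
ee_pos: [0.4802, -0.2031, 0.2137]
tool_rot: [[0.967, 0.256, -0.001], [0.256, -0.967, -0.002], [-0.001, 0.001, -1.0]]
ft_force: [0.1, 0.5, -0.9]
finger_gap: 0.0797
finger_force: 0.0
```

```bash
python3 - <<'E'
from m import *
d,o=wrist("w5");R=d["rotation"];print(o["ee_pos"])
v=R.T@(np.array([.5602,-.182,.048])-d["position"]);u=(int(d["cx"]+d["fx"]*v[0]/-v[2]),int(d["cy"]-d["fy"]*v[1]/-v[2]));print(u)
print(disc(d,u,55,.04,.055))
E
```

```text
[ 0.48021182 -0.20313208  0.21374116]
(276, 98)
(array([ 0.559 , -0.1806]), np.float64(0.0307), np.float64(0.0483), 2816)
```

View pics/w5.png

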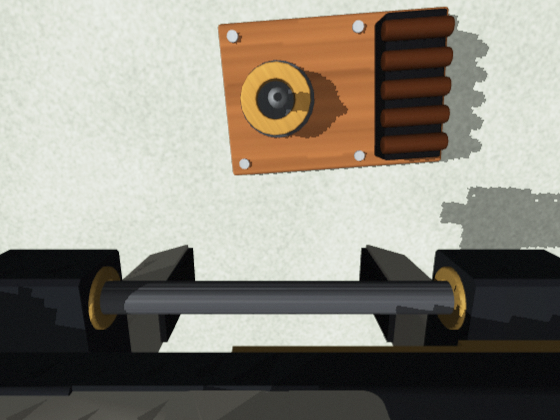

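The brass ring lies on its foot with the spindle through its bore at (277,97), top level at 48 mm. Now for the dark ring.

To row units: -0.043 m is -0.688, 0.023 m is 0.368.

>>> hand_motion(
  deltas=[
    [0.368,-0.688,0,0,0,0,0.08],
    [0.368,-0.688,0,0,0,0,0.08],
    [0.368,-0.688,0,0,0,0,0.08],
    [0.368,-0.688,0,0,0,0,0.08],
    [0.368,-0.688,0,0,0,0,0.08],
    [0.368,-0.688,0,0,0,0,0.08],
    [0,0,0,0,0,0,0.08],
    [0,0,0,0,0,0,0.08],
  ],
  squeeze=30,
)

```text
time_s: 10.85
ee_pos: [0.5498, 0.084, 0.2125]
tool_rot: [[0.965, 0.261, -0.001], [0.261, -0.965, -0.0], [-0.001, -0.0, -1.0]]
ft_force: [0.5, 0.4, -0.5]
finger_gap: 0.0799
finger_force: 0.0
```

```bash
python3 - <<'E'
from m import *
d,o=wrist("w6");R=d["rotation"];print(o["ee_pos"])
v=R.T@(np.array([.639,.108,.022])-d["position"]);u=(int(d["cx"]+d["fx"]*v[0]/-v[2]),int(d["cy"]-d["fy"]*v[1]/-v[2]));print(u)
c=disc(d,u,40,.018,.03);print(c);R=np.array(o["tool_rot"]);print(R.T@np.r_[c[0]-o["ee_pos"][:2],0])
E
```

```text
[0.54978455 0.08397826 0.21247745]
(277, 88)
(array([0.6396, 0.1082]), np.float64(0.0226), np.float64(0.0222), 1014)
[ 9.30241821e-02  3.42677395e-05 -8.71982243e-05]
```

To row units: 0.05 m is 0.8, 0.0465 m is 0.744.

>>> hand_motion(
  deltas=[
    [0.744,0,0.48,0,0,0,0.08],
    [0.744,0,0.48,0,0,0,0.08],
    [0,0,0.8,0,0,0,0.08],
    [0,0,0.8,0,0,0,0.08],
    [0,0,0.32,0,0,0,0.08],
    [0,0,0,0,0,0,0.08],
    [0,0,0,0,0,0,0.08],
  ],
  squeeze=30,
)

```text
time_s: 11.78
ee_pos: [0.6409, 0.1078, 0.0353]
tool_rot: [[0.966, 0.259, 0.003], [0.259, -0.966, 0.001], [0.003, 0.0, -1.0]]
ft_force: [-0.6, 0.4, 0.2]
finger_gap: 0.08
finger_force: 0.0
```

To row units: 0.012 m is 0.192, 0.008 m is 0.128.

>>> hand_motion(
  deltas=[
    [-0.016,0,0.192,0,0,0,0.08],
    [0,0,0.192,0,0,0,0.08],
    [0,0,0.128,0,0,0,0.08],
    [0,0,0,0,0,0,0.08],
    [0,0,0,0,0,0,0.035],
    [0,0,0,0,0,0,0.035],
    [0,0,0,0,0,0,0.035],
    [0,0,0,0,0,0,0.035],
    [0,0,0,0,0,0,0.035],
    [0,0,0,0,0,0,0.035],
  ],
  squeeze=30,
)

```text
time_s: 13.02
ee_pos: [0.6385, 0.1074, 0.0011]
tool_rot: [[0.966, 0.26, 0.0], [0.26, -0.966, -0.0], [-0.0, 0.0, -1.0]]
ft_force: [0.4, 0.1, -0.5]
finger_gap: 0.0459
finger_force: 30.0
```

To row units: -0.05 m is -0.8, -0.026 m is -0.416.

>>> hand_motion(
  deltas=[
    [0,0,-0.32,0,0,0,0.035],
    [0,0,-0.64,0,0,0,0.035],
    [0,0,-0.8,0,0,0,0.035],
    [0,0,-0.64,0,0,0,0.035],
    [-0.416,0.416,0,0,0,0,0.035],
    [-0.416,0.416,0,0,0,0,0.035],
    [-0.416,0.416,0,0,0,0,0.035],
    [-0.416,0.416,0,0,0,0,0.035],
    [-0.416,0.416,0,0,0,0,0.035],
    [0,0,0,0,0,0,0.035],
  ],
  squeeze=30,
)

```text
time_s: 14.28
ee_pos: [0.5454, -0.0552, 0.1523]
tool_rot: [[0.967, 0.255, -0.0], [0.255, -0.967, -0.002], [-0.001, 0.002, -1.0]]
ft_force: [0.6, -0.4, -0.9]
finger_gap: 0.0458
finger_force: 30.0
```

```bash
python3 - <<'E'
from m import *
d,o=wrist("w7");C=cloud(d)
R=np.array(o["tool_rot"]);p=np.array(o["ee_pos"])
L=(C-p)@R   # tool coords
q=(abs(L[...,0])<.03)&(abs(L[...,1])<.0225)&(L[...,2]<-.012)&(L[...,2]>-.03)&(d["depth"]>0);t=L[q]
z=np.percentile(t[:,2],30);t=t[abs(t[:,2]-z)<.003]
s=np.linalg.lstsq(np.c_[t[:,:2],np.ones(len(t))],t[:,2],rcond=None)[0]
h=cv2.convexHull(t[:,:2].astype(np.float32))[:,0].astype(float);print("held in tool",circ(h),z,len(t),"slope",s,t.min(0),t.max(0))
print(o["ee_pos"],"to go",R.T@np.r_[np.array([.5602,-.182])-o["ee_pos"][:2],0])
E
```

```text
held in tool (array([ 0.00174482, -0.00039677]), np.float64(0.0228313505569963)) -0.021368830232459987 2869 slope [ 0.00673686 -0.00139253 -0.02108285] [-0.02098099 -0.02247334 -0.02430311] [ 0.02464728  0.02249419 -0.01842617]
[ 0.54537142 -0.05518813  0.15229197] to go [-0.01804867  0.12639349  0.00026364]
```

View pics/w7.png

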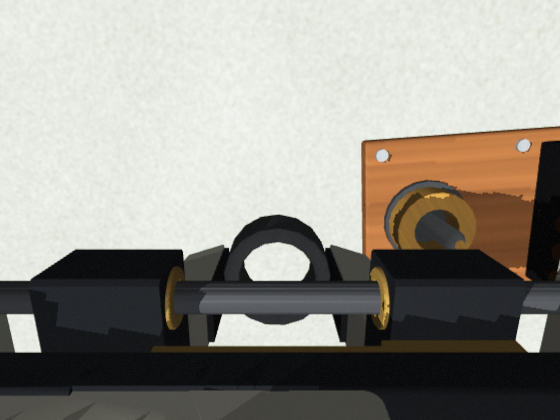

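The dark ring is held level between the pads at (278,270), and the brass ring on the spindle shows at (432,228).

To row units: 0.032 m is 0.512, 0.03 m is 0.48.

>>> hand_motion(
  deltas=[
    [-0.08,0.512,0,0,0,0,0.035],
    [-0.08,0.512,0,0,0,0,0.035],
    [-0.08,0.512,0,0,0,0,0.035],
    [-0.08,0.48,0,0,0,0,0.035],
    [0,0,0.32,0,0,0,0.035],
    [0,0,0.32,0,0,0,0.035],
    [0,0,0.16,0,0,0,0.035],
    [0,0,0,0,0,0,0.035],
    [0,0,0,0,0,0,0.035],
  ],
  squeeze=30,
)

```text
time_s: 15.45
ee_pos: [0.5608, -0.1784, 0.102]
tool_rot: [[0.966, 0.26, 0.001], [0.26, -0.966, -0.0], [0.001, 0.001, -1.0]]
ft_force: [0.5, 1.0, -0.7]
finger_gap: 0.0457
finger_force: 30.0
```

```bash
python3 - <<'E'
import numpy as np
from rig import bot
o=bot.observe();R=np.array(o["tool_rot"]);print("to go",R.T@np.r_[np.array([.5600,-.1818])-o["ee_pos"][:2],0]-[.0017,-.0004,0])
E
```

```text
to go [-3.40786085e-03  3.50284466e-03 -3.64211317e-07]
```

To row units: 0.015 m is 0.24, 0.009 m is 0.144.

>>> hand_motion(
  deltas=[
    [-0.0544,0.056,0.08,0,0,0,0.035],
    [0,0,0.08,0,0,0,0.035],
    [0,0,0.24,0,0,0,0.035],
    [0,0,0.24,0,0,0,0.035],
    [0,0,0.144,0,0,0,0.035],
    [0,0,0,0,0,0,0.035],
    [0,0,0,0,0,0,0.035],
  ],
  squeeze=30,
)

```text
time_s: 16.32
ee_pos: [0.558, -0.1829, 0.0523]
tool_rot: [[0.966, 0.26, 0.0], [0.26, -0.966, -0.0], [0.0, 0.0, -1.0]]
ft_force: [-0.1, -0.3, -1.2]
finger_gap: 0.0455
finger_force: 30.0
```

To row units: 0.001 m is 0.016.

>>> hand_motion(
  deltas=[
    [0,0,0.016,0,0,0,0.035],
    [0,0,0.016,0,0,0,0.035],
    [0,0,0.016,0,0,0,0.035],
    [0,0,0,0,0,0,0.035],
    [0,0,0,0,0,0,0.035],
  ],
  squeeze=30,
)

```text
time_s: 16.95
ee_pos: [0.5578, -0.183, 0.0492]
tool_rot: [[0.966, 0.26, 0.0], [0.26, -0.966, -0.0], [0.0, 0.0, -1.0]]
ft_force: [0.1, 0.3, -2.1]
finger_gap: 0.0455
finger_force: 30.0
```

To row units: 0.0006 m is 0.0096, 0.0004 m is 0.0064.

>>> hand_motion(
  deltas=[
    [0,0,0.0096,0,0,0,0.035],
    [0,0,0.0064,0,0,0,0.035],
    [0,0,0,0,0,0,0.035],
  ],
  squeeze=30,
)

```text
time_s: 17.32
ee_pos: [0.5578, -0.183, 0.049]
tool_rot: [[0.966, 0.26, 0.0], [0.26, -0.966, -0.0], [0.0, 0.0, -1.0]]
ft_force: [-3.4, 0.2, 9.1]
finger_gap: 0.0456
finger_force: 30.0
```

Contact at the expected height, so I release.

To row units: -0.06 m is -0.96, -0.05 m is -0.8.

>>> hand_motion(
  deltas=[
    [0,0,0,0,0,0,0.08],
    [0,0,0,0,0,0,0.08],
    [0,0,0,0,0,0,0.08],
    [0,0,0,0,0,0,0.08],
    [0,0,-0.32,0,0,0,0.08],
    [0,0,-0.8,0,0,0,0.08],
    [0,0,-0.96,0,0,0,0.08],
    [-0.48,0,-0.64,0,0,0,0.08],
    [-0.8,0,0,0,0,0,0.08],
    [0,0,0,0,0,0,0.08],
  ],
  squeeze=30,
)

```text
time_s: 18.58
ee_pos: [0.4772, -0.2053, 0.2184]
tool_rot: [[0.967, 0.256, -0.002], [0.256, -0.967, -0.002], [-0.002, 0.001, -1.0]]
ft_force: [1.6, -0.4, 0.4]
finger_gap: 0.0802
finger_force: 0.0
```

```bash
python3 - <<'E'
from m import *
d,o=wrist("w8");R=d["rotation"]
v=R.T@(np.array([.559,-.182,.06])-d["position"]);u=(int(d["cx"]+d["fx"]*v[0]/-v[2]),int(d["cy"]-d["fy"]*v[1]/-v[2]));print(u)
print("narrow",disc(d,u,55,.063,.0745),"brass",disc(d,u,55,.044,.053))
C=cloud(d);W=C[max(u[1]-55,0):u[1]+55,u[0]-55:u[0]+55].reshape(-1,3);t=W[(W[:,2]>.067)&(W[:,2]<.0735)];print("slope",np.linalg.lstsq(np.c_[t[:,:2],np.ones(len(t))],t[:,2],rcond=None)[0])
E
```

```text
(275, 94)
narrow (array([ 0.5589, -0.182 ]), np.float64(0.0226), np.float64(0.0702), 1328) brass (array([ 0.559 , -0.1805]), np.float64(0.0306), np.float64(0.0483), 1494)
slope [ 0.00062173 -0.00314257  0.06926824]
```

View pics/w8.png

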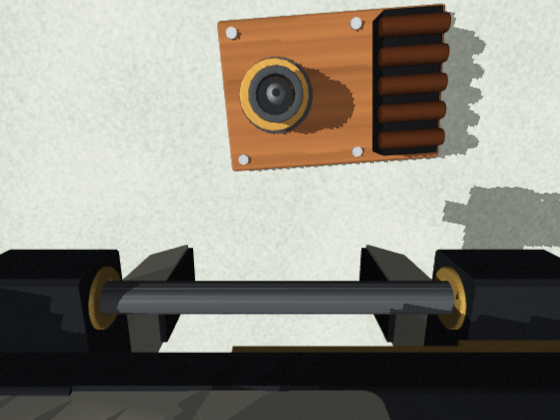

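Both rings are on the spindle at (275,94). They lie flat, tops at 48 and 70 mm, with the dark one on the brass one and the gripper clear.

```bash
python3 -c "
from rig import bot
print(bot.finish_job())"
```

```text
the job is handed in; nothing more can be done
None
```

The job is handed in at about 18.6 s: the brass spacer sits on the press foot, the dark-steel spacer lies flat on top of it, and I did not touch the red spacer.

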